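# Hang the tin caddy still over the drip tray

### The job

The caddy with two tins hangs on the hook of the carriage on the overhead rail, and one end is propped up on the washing-powder carton. Using only the carriage's grip, draw the caddy off the carton, damp the swing this starts, and stop it centred over the drip tray, where it must hang practically level and still for at least six seconds; finish with the grip released and the caddy still hanging so. Do not touch the caddy itself, swing it much harder than it starts, or let it knock or lean against the carton once it is off, and leave everything else where it stands.

Things in the scene. Friction and masses are not known exactly. Their poses are not given: they have to be found in the camera images.
- rail_mid (a point): Middle of the rail's axis, 250 mm above the worktop. The rail is a straight steel bar, 20 mm thick, 1.12 m long, on a post at each end; it lies along this frame's y axis (x across it, z up).
- grip (a point): Grip of the carriage: an upright black block 30 x 30 mm, sides along the rail frame's x and y, on top of the grey carriage (50 x 60 x 36 mm); it reaches from 268 to 329 mm above the worktop. The point lies on its axis at 305 mm, where to take it from above. It slides with the carriage along the rail.
- carriage (a joint): Carriage position along the rail (m), 0 with the hook at the rail's middle, growing towards the rail's +y end (the carton's end); stops at -0.30 and 0.23. Sliding friction about 1.5 N plus 4 N per m/s: it stays where it is left.
- caddy (a joint): Swing angle of the caddy about its handle bar (rad), about the rail's x axis: 0 hanging level, positive with the +y (carton) end up; about 0.28 at the start, propped. Hanging free it swings with a period of 2.1 s and takes about a minute to die down. A carriage acceleration a (m/s2, along the rail's +y) gives it the angular acceleration -(a + 9.81*angle)/1.1.
- caddy_mid (a point): Middle of the underside of the caddy's floor, 75 mm below the handle bar in the hook (200 mm high), straight below the grip when level. White open tray, 420 mm along the rail, 130 mm wide, 33 mm rim, a tin 90 mm across and 88 mm high in each end, about 0.65 kg. Four round-ended feet, 18 mm thick, 30 mm long, 180 mm along the rail from the middle.
- tray_mid (a point): Middle of the inner floor of the steel drip tray, 170 mm across the rail by 300 mm along it, 24 mm high, fixed on the worktop under the rail; its y axis runs along the rail.
- carton: 6 kg washing-powder carton, 200 mm (across the rail) x 160 mm (along it) x 148 mm high; origin at the centre of its underside, axes parallel to the rail's. The feet at the caddy's +y end stand on its flat top; pulled towards -y along the rail, they slip over the edge of the top nearest the rail's middle and the caddy drops into its swing.
- soap: Bystander: soap bar on a white dish, 65 x 95 x 30 mm, origin under its centre.
- brush: Bystander: brush lying on the worktop beyond the rail, origin under its middle.
- cleaner: Bystander: blue bottle, 72 mm across and 210 mm high, origin under its centre.
- jar: Bystander: jar 70 mm across, 90 mm high, origin under its centre.
- scoop: Bystander: white cup 80 mm across, 70 mm high, origin under its centre.

How it is judged:
By the outcome, as a careful person would: the job done as asked, in the order asked, and still so for the second after the job is handed in, with the robot touching nothing.
It also fails if it takes over 54 s, if anything falls off the work surface, if the arm or the gripper's body presses on something with over 40 N, if the wrist force passes 120 N, or if a joint passes its speed limit or range.

### The arm

A 6-joint arm with a two-finger parallel gripper is mounted at the origin on the work surface. World frame = base frame: x ahead of the robot, y to its left, z up, the work surface at z = 0. Lengths are in m, angles in degrees, forces in N, time in s.
With the tool pointing down it reaches from about 0.35 to 0.85 m from the base axis. Payload 8.1 kg.
Tool frame: the origin (TCP) lies at the very end of the fingers, on their centre line; the grasp point (between the pads) lies 19 mm behind it (manip.tcp_to_grasp is the distance from the TCP to the grasp point, in m); z points along the fingers, x is the direction in which the jaws open and shut, and the axes are right-handed (so a half turn about z gives the same grasp; the last joint's range is limited). The gripper opens to 85 mm and grips with 20 to 120 N. Pads are 22 mm wide; open, the fingers measure 114 mm over their backs; the gripper's body (76 mm by 85 mm) begins 54 mm behind the grasp point. The pads swing forward as they close: fully open they stand 13 mm farther back than shut.
Start: joints at [-68.721, 7.471, 85.268, -0, 87.261, -4.893], TCP at [0.265, -0.538, 0.231] pointing down, gripper open.
Joint ranges: [-169.43, 169.43], [-51.17, 129.36], [1.28, 143.12], [-76.62, 256.62], [0, 156.53], [-152.29, 152.29]. Speed limits (degrees/s): [136.94, 136.94, 159.86, 180, 180, 180].

### API

Orientations are given as [roll, pitch, yaw] about the fixed x, y, z axes, in that order (R = Rz(yaw) Ry(pitch) Rx(roll)).
In Python, from plant import manip gives the robot as it stands.
- The arm moves only by the shell command python3 -m pendant 'ROWS'. ROWS is JSON, a list that holds one entry, the list of rows, each a list of 7 numbers: the shift along the tool's x, y, z in m, then the turn, a rotation vector about the tool's x, y, z in degrees, then the gripper's target within -1 to 1 (shut at 1, half-way at 0, fully open at -1). A call has 1 to 5 rows; each row is the pose to reach, as a shift and turn from the pose commanded when the call began, along the tool's axes at that moment; what a row does not reach only later rows make up. A row lasts 1/12 s, in which the tool goes at most 41.7 mm and 7.16 degrees, less where a joint would pass 70% of its speed; a pose out of reach is approached as far as the arm can. A call with a gripper value outside its range is refused whole. The fingers move at their own pace and stop on an object; the grip force is fixed at half the most. Time passes only in rows, so rows that repeat a pose let the fingers close. It gives the time, the measured TCP pose, the force and the opening at its end, in the units of the state.
- manip.state(): the state, without advancing time (a new reading comes with each control period).
- manip.get_image(name): name is "scene" or "side" or "wrist"; returns a dict with "image" (420x560x3 uint8, red, green, blue), "vfov" (degrees; the focal length in pixels is half the picture's height over the tangent of half this angle, whatever the lens; pixels are square), "cx", "cy" (the principal point, pixels), "dist" ([k1, k2, p1, p2, k3] as OpenCV has them; the pictures are not rectified), "R" (3x3) and "t" (3): a world point X has camera coordinates R X + t. Camera axes: x right, y down, z forward; pixel columns grow to the right and rows downward; lengths in m; the calibration is good to about 2 mm. A picture is of the moment at which its call begins. There is no depth.
- manip.job_done(): hands the job in, once; it reports no verdict.
The state is a dict: "t": time; "q": joint angles; "qd": joint speeds; "tau": joint torques, N m; "tool_pos": TCP position; "tool_rot": TCP orientation; "wrist_force": force on the tool from outside, world axes, zero at the start; "torque": the same for the moment, N m; "opening": opening from 0.0 (shut) to 1.0 (fully open).
Only numpy, scipy, OpenCV 4.12 (cv2) and the standard library are available. Lean on these libraries where they do the work, as an engineer would, in place of code of your own. Each camera call takes 0.05 s, during which the arm holds its last target. There are 200 camera calls.

## Working session

There is one attempt and no reset: what is moved stays moved. The work goes in short steps, Python scripts to look and compute and a shell command to move; the robot and the scene stay as the last step left them, time stands still between calls to the robot, and variables do not carry over. Pictures are saved under pics/ and viewed, about 8 in all and at most 12, crops included, and the job is handed in when it is done.

```bash
mkdir -p pics; ls; python3 - <<'E'
from plant import manip
import cv2
s=manip.state();print(s)
for n in("scene","side"):
    d=manip.get_image(n);cv2.imwrite(f"pics/{n}0.png",cv2.resize(d["image"][:,:,::-1],(800,600),interpolation=cv2.INTER_CUBIC))
    print(n,d["vfov"],d["cx"],d["cy"],d["dist"],d["R"],d["t"])
E
```

```text
pics
{'t': 0.0, 'q': array([-6.87212154e+01,  7.51526481e+00,  8.53292242e+01, -1.51347960e-04,
        8.72626101e+01, -4.89261081e+00]), 'qd': array([ 0.01230843,  0.03033695, -0.09616812, -0.02074925, -0.02377648,
       -0.06912497]), 'tau': array([ 5.49596207e-04, -5.69404328e+01, -5.00543797e+01, -1.53887404e-04,
        1.46918610e-02, -6.08705491e-06]), 'tool_pos': array([ 0.26445579, -0.53795621,  0.23024334]), 'tool_rot': array([-1.79991016e+02,  1.06721769e-01, -6.38285888e+01]), 'wrist_force': array([-0.69517732, -0.26108524, -0.85911081]), 'torque': array([-0.02069909, -0.01833685, -0.02463331]), 'opening': 0.9976924975043238}
scene 52.76950700567757 275.3821512420534 209.82503543668906 [-0.08728343  0.          0.          0.          0.        ] [[-0.7415646   0.67042266  0.02480731]
 [ 0.34728607  0.41525037 -0.84080885]
 [-0.57399855 -0.61489884 -0.54076342]] [ 0.377443   -0.09930202  1.52154046]
side 51.73375990814141 279.3483591791792 210.97201111717288 [-0.08069514  0.          0.          0.          0.        ] [[ 0.41878862 -0.90804867 -0.00798078]
 [-0.81546535 -0.37219367 -0.44326982]
 [ 0.39954017  0.19214441 -0.89635271]] [-0.16333655  0.66368701  0.86720152]
```

View pics/scene0.png

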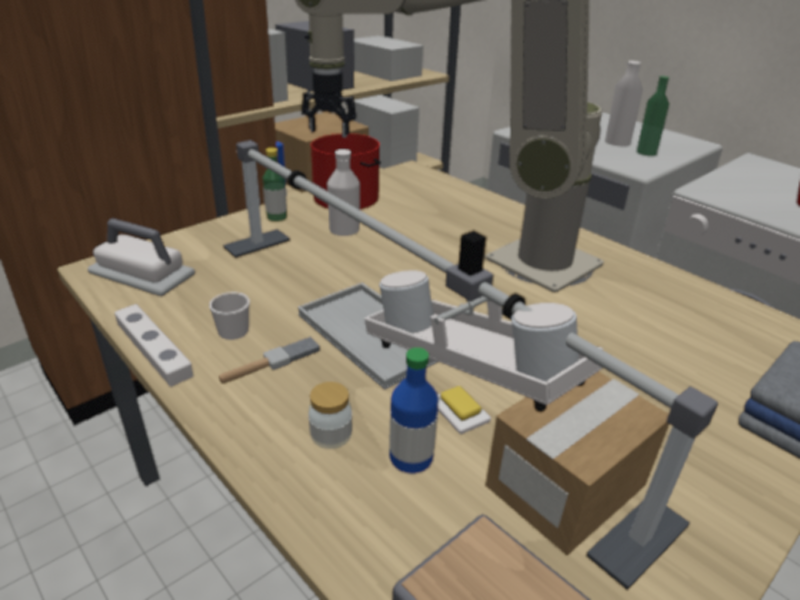

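View pics/side0.png

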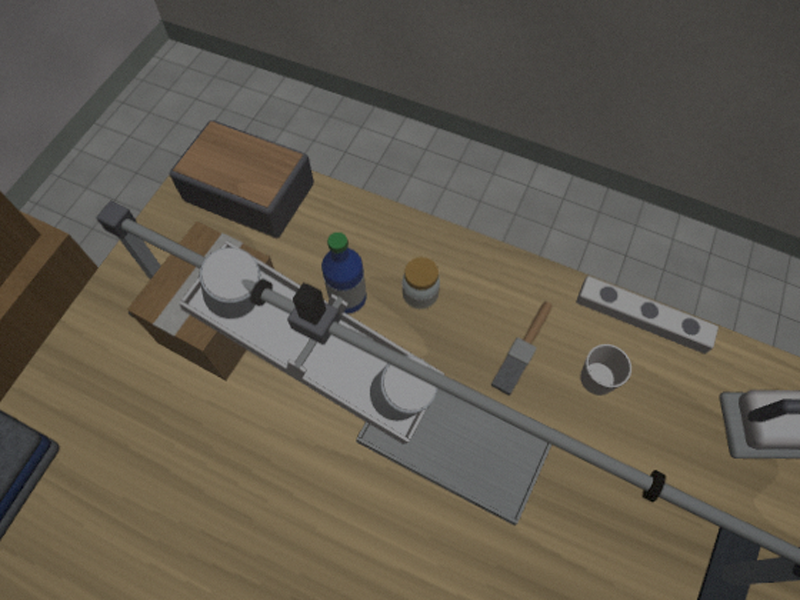

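The scene view shows the grip top at (472,237) and the tray's corners at (300,312), (360,288) and (388,382). In the side view the grip top is at (309,293), the rail runs from (200,257) to (760,540), and the tray corners are (358,437), (516,520) and (549,445).

```bash
cat > h.py <<'E'
import numpy as np, cv2
from plant import manip
def cam(n):
    d=manip.get_image(n); f=210/np.tan(np.radians(d["vfov"]/2))
    K=np.array([[f,0,d["cx"]],[0,f,d["cy"]],[0,0,1]]); return d,K
def plane(c,uv,z):  # uv in native pixels -> world at height z
    d,K=c; p=cv2.undistortPoints(np.array([[uv]],float),K,np.array(d["dist"]))[0,0]
    R,t=np.array(d["R"]),np.array(d["t"]); o=-R.T@t; r=R.T@np.r_[p,1]
    return o+r*(z-o[2])/r[2]
def proj(c,X):
    d,K=c; return cv2.projectPoints(np.array(X,float).reshape(-1,3),cv2.Rodrigues(np.array(d["R"]))[0],np.array(d["t"]),K,np.array(d["dist"]))[0][:,0]
E
python3 - <<'E'
from h import *
np.set_printoptions(precision=4,suppress=True)
s=cam("scene");w=cam("side");k=.7
def P(c,u,v,z):return plane(c,(u*k,v*k),z)
print("grip top",P(s,472,237,.329),P(w,309,293,.329))
for z in(.25,):
  print("rail scene",[P(s,*p,z) for p in((297,181),(514,305),(247,150),(690,410),(400,240),(620,363))])
  print("rail side",[P(w,*p,z) for p in((200,257),(262,291),(400,362),(654,486),(760,540))])
print("tray scene",[P(s,*p,.024) for p in((300,312),(360,288),(388,382))])
print("tray side",[P(w,*p,.024) for p in((358,437),(516,520),(549,445))])
print("carton scene top",[P(s,*p,.148) for p in((497,415),(572,462),(672,415))], "side",[P(w,*p,.148) for p in((200,222),(132,310),(228,375))])
for n,c in(("s",s),("w",w)):
  cv2.imwrite(f"pics/crop_{n}.png",cv2.resize(c[0]["image"][130:290,190:470,::-1] if n=="s" else c[0]["image"][140:370,70:410,::-1],None,fx=2.8 if n=="s" else 2.35,fy=2.8 if n=="s" else 2.35,interpolation=cv2.INTER_CUBIC))
E
```

```text
grip top [0.5582 0.2153 0.329 ] [0.5545 0.2068 0.329 ]
rail scene [array([ 0.5241, -0.2956,  0.25  ]), array([0.5521, 0.3022, 0.25  ]), array([ 0.5037, -0.5359,  0.25  ]), array([0.5702, 0.5838, 0.25  ]), array([0.5409, 0.0431, 0.25  ]), array([0.5544, 0.4792, 0.25  ])]
rail side [array([0.5702, 0.4212, 0.25  ]), array([0.5591, 0.3023, 0.25  ]), array([0.5426, 0.0667, 0.25  ]), array([ 0.5225, -0.3087,  0.25  ]), array([ 0.5109, -0.4564,  0.25  ])]
tray scene [array([ 0.6194, -0.1689,  0.024 ]), array([ 0.463 , -0.1624,  0.024 ]), array([0.6277, 0.1161, 0.024 ])]
tray side [array([0.4655, 0.1119, 0.024 ]), array([ 0.449 , -0.1818,  0.024 ]), array([ 0.5877, -0.1902,  0.024 ])]
carton scene top [array([0.6579, 0.3736, 0.148 ]), array([0.652, 0.494, 0.148]), array([0.4691, 0.5408, 0.148 ])] side [array([0.6702, 0.5225, 0.148 ]), array([0.4728, 0.5321, 0.148 ]), array([0.4434, 0.322 , 0.148 ])]
```

View pics/crop_s.png

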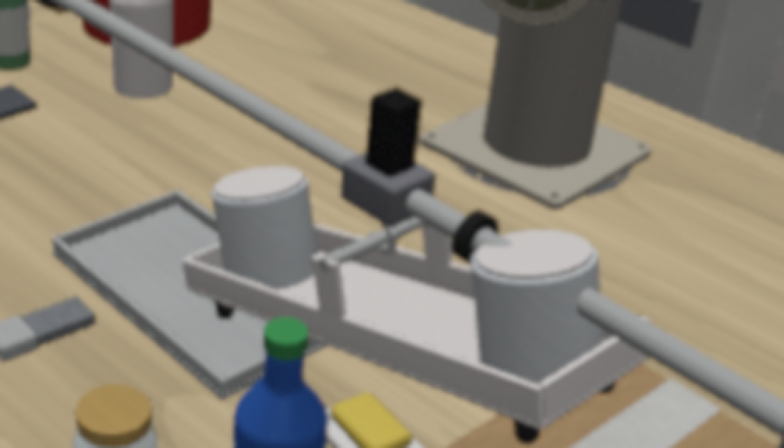

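View pics/crop_w.png

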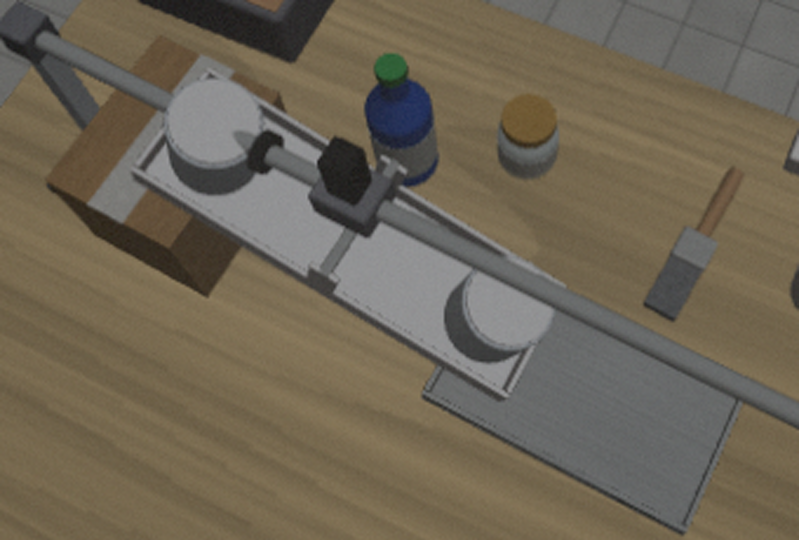

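```bash
python3 - <<'E'
from h import *
from scipy.optimize import least_squares
np.set_printoptions(precision=4,suppress=True)
s=cam("scene");w=cam("side")
S=lambda u,v:(190+u/2.8,130+v/2.8)
W=lambda u,v:(70+u/2.35,140+v/2.35)
print("grip top",plane(s,S(396,98),.329),plane(w,W(347,153),.329))
print("tray s",[plane(s,S(*p),.024) for p in((55,239),(178,193),(222,381))])
print("tray w",[plane(w,W(*p),.024) for p in((425,393),(686,527))])
# on side: right end edge point & scene's end edge
# triangulate grip top
def f(x):return np.r_[proj(s,[x[0],x[1],.329])[0]-S(396,98),proj(w,[x[0],x[1],.329])[0]-W(347,153)]
r=least_squares(f,[.55,.21]);print("grip",r.x,r.fun)
obs=[(s,S(55,239),1,-1),(s,S(178,193),-1,-1),(s,S(222,381),1,1),(w,W(425,393),-1,1),(w,W(686,527),-1,-1)]
def g(p,L=.30,B=.17):
    cx,cy,a=p[:3];c,q=np.cos(a),np.sin(a);o=[]
    for cam_,uv,i,j in obs:
        x,y=i*B/2,j*L/2; o.append(proj(cam_,[cx+c*x-q*y,cy+q*x+c*y,.024])[0]-uv)
    return np.ravel(o)
for L,B in((.30,.17),(.306,.176)):
    r=least_squares(g,[.54,-.03,-.05],args=(L,B));print(r.x,np.degrees(r.x[2]),r.cost,r.fun)
m=manip.get_image("wrist");print(m["R"],m["t"])
E
```

```text
grip top [0.5533 0.2139 0.329 ] [0.5556 0.2044 0.329 ]
tray s [array([ 0.6109, -0.1831,  0.024 ]), array([ 0.4488, -0.1717,  0.024 ]), array([0.6288, 0.1083, 0.024 ])]
tray w [array([0.4628, 0.1099, 0.024 ]), array([ 0.4492, -0.1836,  0.024 ])]
grip [0.5537 0.208 ] [-2.2123 -0.9217 -2.0963  0.124 ]
[ 0.538  -0.0373 -0.048 ] -2.7526066425451488 12.302720524320101 [-2.8578 -0.5713 -1.5374 -1.6986 -0.3609  0.2481 -2.927  -0.2336 -0.7163
  1.2394]
[ 0.5391 -0.0367 -0.0476] -2.7266319934284944 28.754359875260445 [-4.4395 -0.4448 -1.5161 -2.1775 -0.6809  1.6295 -4.6238 -0.2024 -0.0961
  2.4522]
[[ 0.4411 -0.8974 -0.0003]
 [-0.8606 -0.4231  0.2835]
 [-0.2546 -0.1248 -0.959 ]] [-0.5998 -0.0376  0.3782]
```

```bash

python3 -m pendant '[[[0,0,-0.04,0,0,-7,-1],[0,0,-0.08,0,0,-14,-1],[0,0,-0.12,0,0,-21,-1],[0,0,-0.16,0,0,-28,-1],[0,0,-0.17,0,0,-35,-1]]]'
python3 -m pendant '[[[0,0,0,0,0,-7,-1],[0,0,0,0,0,-14,-1],[0,0,0,0,0,-21,-1],[0,0,0,0,0,-28,-1],[0,0,0,0,0,-35,-1]]]'
python3 -m pendant '[[[0,0,0,0,0,-7,-1],[0,0,0,0,0,-14,-1],[0,0,0,0,0,-21,-1],[0,0,0,0,0,-28,-1],[0,0,0,0,0,-35,-1]]]'
python3 -m pendant '[[[0,0,0,0,0,-7,-1],[0,0,0,0,0,-14,-1],[0,0,0,0,0,-21,-1],[0,0,0,0,0,-28,-1],[0,0,0,0,0,-35,-1]]]'
python3 -m pendant '[[[0,0,0,0,0,-7,-1],[0,0,0,0,0,-10.8,-1]]]'; python3 -c "
from plant import manip;print(manip.state()['q'])"
```

```text
t: 0.77
tool_pos: [0.2651, -0.5396, 0.4099]
tool_rot: [179.6, -0.5, -28.5]
wrist_force: [1.7, -1.5, 1.6]
opening: 1.0
t: 1.18
tool_pos: [0.2646, -0.5385, 0.4013]
tool_rot: [-180.0, 0.0, 6.5]
wrist_force: [0.2, 0.2, 0.2]
opening: 1.002
t: 1.6
tool_pos: [0.2647, -0.5385, 0.4012]
tool_rot: [-180.0, -0.0, 41.5]
wrist_force: [-0.5, -0.7, -0.0]
opening: 0.999
t: 2.02
tool_pos: [0.2647, -0.5385, 0.4013]
tool_rot: [-180.0, -0.0, 76.5]
wrist_force: [1.1, -0.5, -0.0]
opening: 1.0
t: 2.18
tool_pos: [0.2782, -0.5328, 0.401]
tool_rot: [-179.5, 0.3, 85.0]
wrist_force: [0.1, -0.4, 0.4]
opening: 1.002
[ -66.95868627    7.53039448   67.66939875   -0.60200945  104.7923409
 -152.09322199]
```

```bash

python3 -m pendant '[[[0.038,0.0125,0,0,0,0,-1],[0.076,0.025,0,0,0,0,-1],[0.114,0.0375,0,0,0,0,-1],[0.152,0.05,0,0,0,0,-1],[0.19,0.0625,0,0,0,0,-1]]]'
python3 -m pendant '[[[0.038,0.0125,0,0,0,0,-1],[0.076,0.025,0,0,0,0,-1],[0.114,0.0375,0,0,0,0,-1],[0.152,0.05,0,0,0,0,-1],[0.19,0.0625,0,0,0,0,-1]]]'
python3 -m pendant '[[[0.038,0.0125,0,0,0,0,-1],[0.076,0.025,0,0,0,0,-1],[0.114,0.0375,0,0,0,0,-1],[0.152,0.05,0,0,0,0,-1],[0.19,0.0625,0,0,0,0,-1]]]'
python3 -m pendant '[[[0.038,0.0125,0,0,0,0,-1],[0.076,0.025,0,0,0,0,-1],[0.114,0.0375,0,0,0,0,-1],[0.152,0.05,0,0,0,0,-1],[0.152,0.05,0,0,0,0,-1]]]'
python3 - <<'E'
from h import *
np.set_printoptions(precision=4,suppress=True)
s=manip.state();print(s['tool_pos'],s['tool_rot'],s['q'])
c=cam("wrist");d=c[0];print(d["vfov"],-np.array(d["R"]).T@np.array(d["t"]),np.array(d["R"]))
print(proj(c,[s['tool_pos'],[.5537,.208,.329]]))
cv2.imwrite("pics/wrist1.png",cv2.resize(d["image"][:,:,::-1],(800,600),interpolation=cv2.INTER_CUBIC))
E
```

```text
t: 2.6
tool_pos: [0.3584, -0.3457, 0.3997]
tool_rot: [-179.6, 0.3, 85.3]
wrist_force: [1.2, 0.1, 0.5]
opening: 1.001
t: 3.02
tool_pos: [0.4362, -0.1613, 0.3987]
tool_rot: [-179.6, 0.3, 85.3]
wrist_force: [0.3, -0.6, 0.2]
opening: 1.0
t: 3.43
tool_pos: [0.514, 0.0232, 0.3974]
tool_rot: [-179.6, 0.3, 85.3]
wrist_force: [0.2, -1.0, 0.0]
opening: 1.0
t: 3.85
tool_pos: [0.5766, 0.1747, 0.3932]
tool_rot: [-179.3, 0.2, 85.6]
wrist_force: [0.8, -0.3, 0.0]
opening: 1.001
[0.5766 0.1747 0.3932] [-179.3403    0.1695   85.6364] [ 11.9704   8.2254  67.7258   0.0236 104.7295 -73.6592]
65.17562442494494 [0.5055 0.1801 0.5363] [[ 0.076   0.9971 -0.0032]
 [ 0.9594 -0.0723  0.2727]
 [ 0.2717 -0.0238 -0.9621]]
[[284.9464 272.4239]
 [333.6933 191.5988]]
```

View pics/wrist1.png

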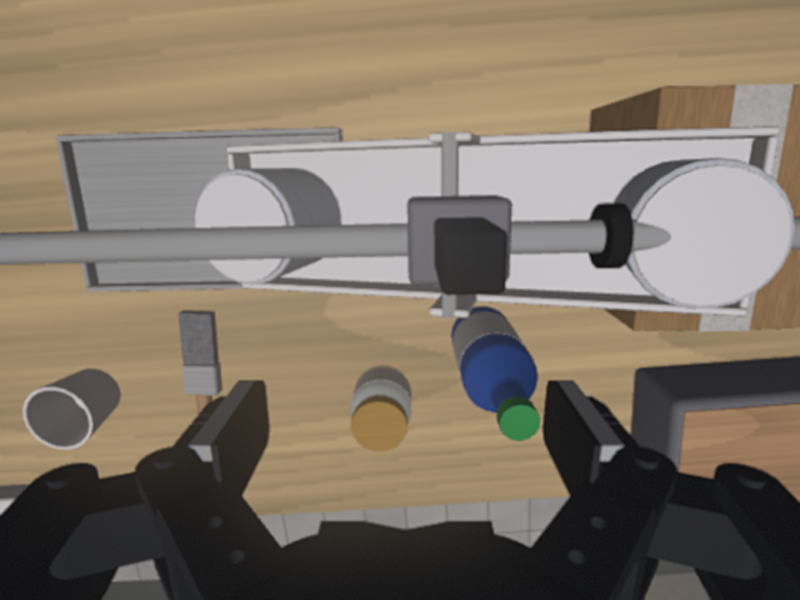

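```bash
cat > edge.py <<'E'
from h import *
from scipy.ndimage import map_coordinates
E
python3 - <<'E'
from h import *
np.set_printoptions(precision=4,suppress=True)
c=cam("wrist");P=lambda u,v,z:plane(c,(u*.7,v*.7),z)[:2]
print("grip",P(476,260,.329))
print("tray",P(60,137,.024),P(90,290,.024),P(340,130,.024))
print("rail",P(20,248,.25),P(300,241,.25),P(570,236,.25),"ring",P(611,235,.25))
print("carton near top edge",P(592,110,.148),P(637,329,.148))
print("caddy bar",P(449,160,.2))
print(manip.state()['tool_pos'],manip.state()['tool_rot'])
E
```

```text
grip [0.547  0.2051]
tray [ 0.4439 -0.1843] [ 0.6097 -0.1947] [0.4617 0.1106]
rail [ 0.5334 -0.0685] [0.543  0.1083] [0.5524 0.2736] ring [0.5537 0.2987]
carton near top edge [0.4723 0.3234] [0.6558 0.3682]
caddy bar [0.5018 0.2063]
[0.5759 0.1701 0.3947] [-179.4272    0.2911   85.4925]
```

```bash

python3 -m pendant '[[[0.0326,-0.0317,0,0,0,-1.3,-1],[0.0326,-0.0317,0,0,0,-1.3,-1],[0.0326,-0.0317,0.03,0,0,-1.3,-1],[0.0326,-0.0317,0.05,0,0,-1.3,-1]]]'
python3 - <<'E'
from h import *
c=cam("wrist");print(manip.state()['tool_pos'],manip.state()['tool_rot'])
print(proj(c,[manip.state()['tool_pos'],[.547,.2051,.329]])/.7)
cv2.imwrite("pics/wrist2.png",cv2.resize(c[0]["image"][:,:,::-1],(800,600)))
E
```

```text
t: 4.28
tool_pos: [0.5465, 0.203, 0.347]
tool_rot: [-179.7, 0.2, 86.6]
wrist_force: [-0.7, -0.2, -1.2]
opening: 1.0
[0.54496978 0.20227506 0.34124491] [-179.29339217    0.33924039   86.60042476]
[[404.5602114  377.67817842]
 [412.63629125 367.90813459]]
```

View pics/wrist2.png

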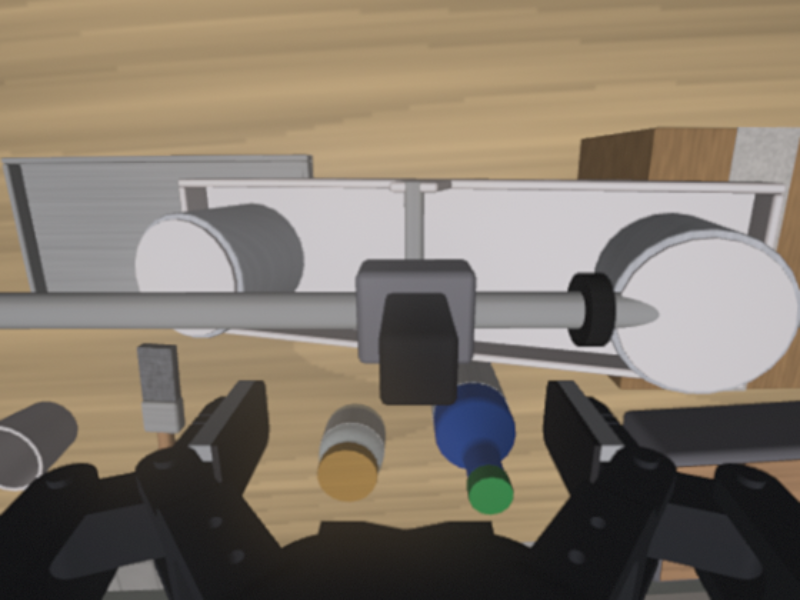

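```bash

python3 -m pendant '[[[0.005,0.003,0.02,0,0,0,-1],[0.005,0.003,0.04,0,0,0,-1],[0.005,0.003,0.056,0,0,0,-1],[0.005,0.003,0.056,0,0,0,-1]]]'
python3 -m pendant '[[[0,0,0,0,0,0,1],[0,0,0,0,0,0,1],[0,0,0,0,0,0,1],[0,0,0,0,0,0,1],[0,0,0,0,0,0,1]]]'
python3 -m pendant '[[[0,0,0,0,0,0,1],[0,0,0,0,0,0,1],[0,0,0,0,0,0,1]]]'
cat >> edge.py <<'E'
YAW=np.radians(-3.18); RX=np.array([np.cos(YAW),np.sin(YAW),0]); RY=np.array([-np.sin(YAW),np.cos(YAW),0])
def caddy(th,bar,n=60):  # sample points on rim-top outline; bar = handle bar centre (world)
    pts=[]
    L,B=.21,.065
    segs=[((-B,-L),(-B,L)),((B,-L),(B,L)),((-B,-L),(B,-L)),((-B,L),(B,L))]
    c,s=np.cos(th),np.sin(th)
    for z in(-.042,-.075):
        for a,b in segs:
            if z==-.075 and a[0]!=b[0]: continue
            for u in np.linspace(0.02,.98,n):
                x=a[0]+u*(b[0]-a[0]);y=a[1]+u*(b[1]-a[1])
                pts.append(bar+RX*x+RY*(y*c-z*s)+np.array([0,0,y*s+z*c]))
    return np.array(pts)
def angle(names=("scene","side"),y=None,bar=None,rng=np.arange(-.45,.46,.005)):
    out={}
    if bar is None: bar=np.r_[manip.state()["tool_pos"][:2],.2]
    for n in names:
        t=manip.state()["t"];c=cam(n);g=cv2.GaussianBlur(cv2.cvtColor(c[0]["image"],cv2.COLOR_RGB2GRAY),(0,0),1).astype(np.float32)
        gx,gy=cv2.Sobel(g,cv2.CV_32F,1,0),cv2.Sobel(g,cv2.CV_32F,0,1)
        m=np.minimum(np.hypot(gx,gy),120);sc=[]
        for th in rng:
            p=proj(c,caddy(th,bar)); sc.append(map_coordinates(m,[p[:,1],p[:,0]],order=1).mean())
        sc=np.array(sc);i=sc.argmax();k=rng[i]
        if 0<i<len(rng)-1: k+=.005*.5*(sc[i-1]-sc[i+1])/(sc[i-1]-2*sc[i]+sc[i+1])
        out[n]=(round(t,2),round(float(k),3),round(float(sc[i]),1),round(float(np.median(sc)),1))
    return out
E
python3 - <<'E'
from edge import *
s=manip.state();print(s['tool_pos'],s['tool_rot'],s['opening'],s['wrist_force'])
print(angle())
E
```

```text
t: 4.67
tool_pos: [0.5479, 0.2065, 0.2871]
tool_rot: [-179.3, 0.3, 86.6]
wrist_force: [0.1, 0.7, -0.5]
opening: 0.996
t: 5.08
tool_pos: [0.5499, 0.2081, 0.2919]
tool_rot: [-179.7, 0.2, 86.6]
wrist_force: [-0.2, -1.2, 0.7]
opening: 0.343
t: 5.33
tool_pos: [0.5499, 0.2081, 0.2919]
tool_rot: [-179.7, 0.2, 86.6]
wrist_force: [-1.1, -1.2, 6.8]
opening: 0.344
[0.54994088 0.20811028 0.29185803] [-179.68112591    0.19669302   86.63100661] 0.34428295277282583 [-1.07147684 -1.16953528  6.79580522]
{'scene': (5.33, 0.301, 76.9, 42.2), 'side': (5.38, 0.438, 56.0, 38.4)}
```

```bash
cat > plan.py <<'E'
import numpy as np
from scipy.optimize import minimize
dt=1/12; w=np.sqrt(9.81/1.1); g=10
def sim(pos,y0,slip,th0,om0=0.,lag=0.04):
    """pos: commanded positions at row ends; slip=None -> free from start"""
    h=dt/g; P=np.r_[y0,pos]; t=np.arange(0,len(pos)*dt+1e-9,h)
    c=np.interp(t-0,np.arange(len(P))*dt,P); x=y0;v=0.;th,om=th0,om0;free=slip is None;TH=[];X=[]
    for k in range(len(t)):
        a=((c[k]-x)/lag-2*v)/lag   # 2nd-order critically damped follower
        v+=a*h;x+=v*h
        if not free and x<slip: free=True
        if free: om+=-(a+9.81*th)/1.1*h; th+=om*h
        TH.append(th);X.append(x)
    return np.array(TH),np.array(X),th,om,v
def amp(r): return np.hypot(r[2],(r[3]+r[4]/1.1*0)/w)
E
cat > planA.py <<'E'
from plan import *
y0=.208;target=-.039;N=48;pre=[-.006,-.012,-.014,-.014,-.014,-.014]
slips=[.185,.17,.155]
def pos(s): return y0+np.cumsum(np.r_[pre,s,[0,0,0]])
def cost(s):
    s=np.r_[s,(target-y0)-sum(pre)-s.sum()]
    J=sum((amp(sim(pos(s),y0,sl,.28))/.02)**2*wt for sl,wt in zip(slips,(.5,1,.5)))
    p=pos(s)
    return J+ (np.diff(np.r_[pre[-1],s,0])**2).sum()/.006**2+ (np.maximum(-.20-p,0)**2).sum()/.005**2+(np.maximum(p[12:]-.10,0)**2).sum()/.005**2
n=N-len(pre)
r=minimize(cost,np.full(n-1,(target-y0-sum(pre))/n),method="L-BFGS-B",options=dict(maxiter=40,maxfun=40*n))
s=np.round(np.r_[r.x,(target-y0)-sum(pre)-r.x.sum()],3); 
full=np.r_[pre,s];full[-1]+=(target-y0)-full.sum()
print(r.fun);P=y0+np.cumsum(np.r_[full,[0,0,0]])
for sl in slips:
    q=sim(P,y0,sl,.28);print(sl,"amp",amp(q),"th range",q[0].min(),q[0].max(),"x",q[1].min())
for i in range(0,len(full),5): print(np.round(np.cumsum(full[i:i+5]),3).tolist(), round(P[min(i+4,len(P)-1)],3))
E
python3 planA.py
```

```text
22.363564800936167
0.185 amp 0.07358417213327706 th range -0.26179283178842466 0.28 x -0.09848820494286872
0.17 amp 0.013574319715994869 th range -0.2604302467991271 0.28 x -0.09848820494286872
0.155 amp 0.07314479515927703 th range -0.26161497517002 0.28 x -0.09848820494286872
[-0.006, -0.018, -0.032, -0.046, -0.06] 0.148
[-0.014, -0.027, -0.04, -0.054, -0.069] 0.079
[-0.017, -0.035, -0.054, -0.074, -0.094] -0.015
[-0.019, -0.037, -0.053, -0.066, -0.076] -0.091
[-0.007, -0.009, -0.007, -0.001, 0.01] -0.081
[0.014, 0.031, 0.05, 0.07, 0.09] 0.009
[0.019, 0.036, 0.05, 0.061, 0.068] 0.077
[0.003, 0.002, -0.003, -0.012, -0.024] 0.053
[-0.014, -0.029, -0.044, -0.058, -0.071] -0.018
[-0.01, -0.017, -0.021] -0.039
```

```bash

python3 -m pendant '[[[-0.006,0,0,0,0,0,1],[-0.018,0,0,0,0,0,1],[-0.032,0,0,0,0,0,1],[-0.046,0,0,0,0,0,1],[-0.060,0,0,0,0,0,1]]]'
python3 -m pendant '[[[-0.014,0,0,0,0,0,1],[-0.027,0,0,0,0,0,1],[-0.040,0,0,0,0,0,1],[-0.054,0,0,0,0,0,1],[-0.069,0,0,0,0,0,1]]]'
python3 -m pendant '[[[-0.017,0,0,0,0,0,1],[-0.035,0,0,0,0,0,1],[-0.054,0,0,0,0,0,1],[-0.074,0,0,0,0,0,1],[-0.094,0,0,0,0,0,1]]]'
python3 -m pendant '[[[-0.019,0,0,0,0,0,1],[-0.037,0,0,0,0,0,1],[-0.053,0,0,0,0,0,1],[-0.066,0,0,0,0,0,1],[-0.076,0,0,0,0,0,1]]]'
python3 -m pendant '[[[-0.007,0,0,0,0,0,1],[-0.009,0,0,0,0,0,1]]]'
cat > meas.py <<'E'
from edge import *; import sys
from scipy.optimize import least_squares
n=int(sys.argv[1]);T=[];A=[]
s=manip.state();bar=np.r_[s["tool_pos"][:2],.2] if len(sys.argv)<3 else np.r_[eval(sys.argv[2]),.2]
for i in range(n):
    s=manip.state();o=angle(("scene",),bar=bar)["scene"];T.append(s["t"]);A.append(o[1])
T=np.array(T);A=np.array(A);w=2.986;t1=manip.state()["t"]
M=np.c_[np.cos(w*(T-t1)),np.sin(w*(T-t1)),np.ones(n)]
f=lambda p:M@p-A
r=least_squares(f,[0,0,.02],loss="soft_l1",f_scale=.01).x
print("t",T[0],t1,"A",A.tolist());print("th,om/w now",r[:2],"bias",r[2],"amp",np.hypot(*r[:2]),"rms",np.std(f(r)))
s=manip.state();print(s["tool_pos"],s["tool_rot"],s["wrist_force"],s["opening"])
E
python3 meas.py 24
```

```text
t: 5.85
tool_pos: [0.5465, 0.148, 0.2918]
tool_rot: [-179.7, 0.2, 86.7]
wrist_force: [2.7, 2.3, 4.9]
opening: 0.345
t: 6.27
tool_pos: [0.5426, 0.0787, 0.2918]
tool_rot: [-179.7, 0.2, 86.6]
wrist_force: [5.0, 1.4, 4.1]
opening: 0.343
t: 6.68
tool_pos: [0.5373, -0.0155, 0.2919]
tool_rot: [-179.7, 0.2, 86.7]
wrist_force: [10.1, 2.1, 0.9]
opening: 0.345
t: 7.1
tool_pos: [0.533, -0.0918, 0.2919]
tool_rot: [-179.8, 0.2, 86.6]
wrist_force: [10.6, 1.9, -0.5]
opening: 0.341
t: 7.27
tool_pos: [0.5325, -0.1008, 0.2919]
tool_rot: [-179.8, 0.2, 86.6]
wrist_force: [10.3, 1.3, 0.2]
opening: 0.345
t 7.2667 8.4667 A [0.107, 0.132, 0.149, 0.167, 0.181, 0.191, 0.197, 0.197, 0.193, 0.183, 0.169, 0.152, 0.133, 0.111, 0.085, -0.007, -0.034, -0.059, -0.094, -0.12, -0.088, -0.163, -0.18, -0.194]
th,om/w now [-0.19885825 -0.10933273] bias -0.028436757837365503 amp 0.22693225838281872 rms 0.017736422612879263
[ 0.53250645 -0.10012121  0.29183066] [-179.74535703    0.26489767   86.62212615] [10.1288761  -2.26268781 -1.32760134] 0.34483069956342616
```

```bash
python3 - <<'E'
import pickle
from h import *
F=[]
for i in range(30):
    t=manip.state()["t"];F.append((t,manip.get_image("scene")))
pickle.dump((F,manip.state()),open("F1.pkl","wb"));print(F[0][0],manip.state()["t"])
a=F[0][1]["image"];tile=[cv2.resize(F[i][1]["image"][110:290,150:420,::-1],(400,267)) for i in(0,8,16,24)]
cv2.imwrite("pics/t1.png",np.vstack([np.hstack(tile[:2]),np.hstack(tile[2:])]))
E
```

```text
8.4667 9.9667
```

View pics/t1.png

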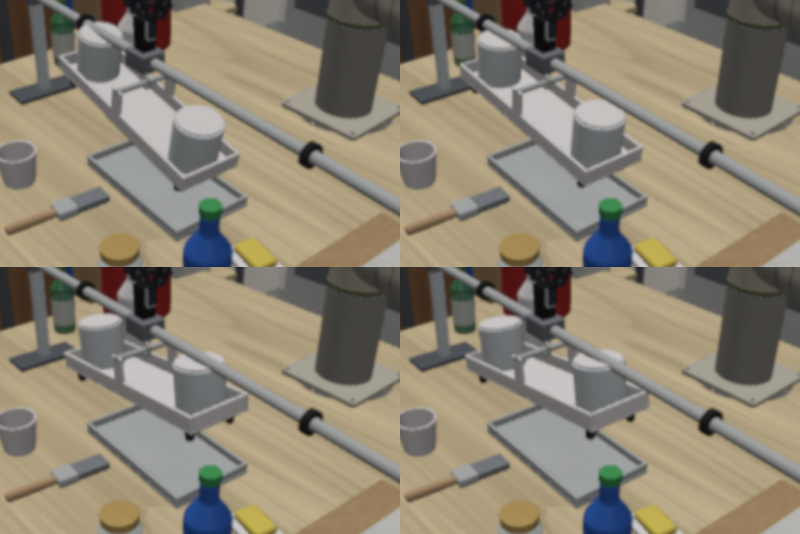

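```bash
cat > joint.py <<'E'
import pickle,sys
from edge import *
from scipy.optimize import minimize
W=2.986
def joint(F,t1,bar0,x0,free=True):
    G=[]
    for t,d in F:
        f=210/np.tan(np.radians(d["vfov"]/2));c=(d,np.array([[f,0,d["cx"]],[0,f,d["cy"]],[0,0,1]]))
        g=cv2.GaussianBlur(cv2.cvtColor(d["image"],cv2.COLOR_RGB2GRAY),(0,0),1.2).astype(np.float32)
        G.append((t,c,np.minimum(np.hypot(cv2.Sobel(g,3+2,1,0),cv2.Sobel(g,3+2,0,1)),120)))
    def ev(p):
        s=0;bar=bar0+np.r_[p[3],p[4],p[5]]/100
        for t,c,m in G:
            th=p[0]*np.cos(W*(t-t1))+p[1]*np.sin(W*(t-t1))+p[2]
            q=proj(c,caddy(th,bar,30));s+=map_coordinates(m,[q[:,1],q[:,0]],order=1).mean()
        return -s/len(G)+ .3*(p[3]**2+p[4]**2+p[5]**2)*4
    sim=np.vstack([x0]+[np.array(x0)+d for d in np.diag([.04,.04,.03,.4,.4,.4])])
    r=minimize(ev,x0,method="Nelder-Mead",options=dict(initial_simplex=sim,maxfev=350,xatol=.001,fatol=.01))
    return r.x,r.fun
if __name__=="__main__":
    F,s=pickle.load(open(sys.argv[1],"rb"));t1=s["t"];bar=np.r_[s["tool_pos"][:2],.2]
    x0=eval(sys.argv[2]) if len(sys.argv)>2 else [0,0,0,0,0,0]
    x,f=joint(F[::2],t1,bar,x0);print("t1",t1,"th,om/w,bias",x[:3].round(3),"offs mm",(x[3:]*10).round(1),f,"amp",np.hypot(*x[:2]))
E
python3 - <<'E'
import numpy as np
w=2.986;t=9.9667
print(.2*np.cos(w*(t-7.592)),-.2*np.sin(w*(t-7.592)))
E
python3 joint.py F1.pkl "[.14,-.14,0,0,0,0]"; python3 joint.py F1.pkl "[.16,-.1,0,.3,-.3,0]"
```

```text
0.13823698981351068 -0.14453558263382535
t1 9.9667 th,om/w,bias [ 0.053 -0.125 -0.022] offs mm [4.6 0.9 7.3] -74.17489714492238 amp 0.1362216690993857
t1 9.9667 th,om/w,bias [ 0.039 -0.137 -0.043] offs mm [ 2.1 -4.   5.1] -74.94876038065192 amp 0.14214041301213495
```

```bash
python3 - <<'E'
import pickle
from edge import *
F,s=pickle.load(open("F1.pkl","rb"))
rng=np.arange(-.35,.351,.01)
H={}
for k,(t,d) in enumerate(F[::3]):
    f=210/np.tan(np.radians(d["vfov"]/2));c=(d,np.array([[f,0,d["cx"]],[0,f,d["cy"]],[0,0,1]]))
    g=cv2.GaussianBlur(cv2.cvtColor(d["image"],cv2.COLOR_RGB2GRAY),(0,0),1.).astype(np.float32)
    m=np.minimum(np.hypot(cv2.Sobel(g,5,1,0),cv2.Sobel(g,5,0,1)),120)
    row=[]
    for off in([0,0,0],[0,0,.005],[.004,0,.005],[0,.005,.0],[0,-.005,.0]):
        bar=np.r_[s["tool_pos"][:2],.2]+off
        sc=[map_coordinates(m,proj(c,caddy(th,bar,30))[:,::-1].T,order=1).mean() for th in rng]
        row.append((round(rng[int(np.argmax(sc))],2),int(max(sc))))
    print(round(t,2),row)
    if k in(0,5):
        im=cv2.resize(d["image"][110:290,150:420,::-1],None,fx=2.9,fy=2.9,interpolation=cv2.INTER_CUBIC)
        for p in proj(c,caddy(row[0][0],np.r_[s["tool_pos"][:2],.2],30)): cv2.circle(im,tuple(((p-[150,110])*2.9).astype(int)),1,(0,0,255),-1)
        H[k]=im
o=np.hstack([H[0],H[5]]);cv2.imwrite("pics/ov.png",cv2.resize(np.vstack([H[0],H[5]]),(450,600)) if 0 else cv2.resize(np.vstack([H[0][100:400],H[5][50:350]]),(783,600)))
E
```

```text
8.47 [(np.float64(-0.2), 86), (np.float64(-0.16), 85), (np.float64(-0.16), 86), (np.float64(-0.19), 92), (np.float64(-0.17), 88)]
8.62 [(np.float64(-0.2), 86), (np.float64(-0.16), 85), (np.float64(-0.16), 86), (np.float64(-0.19), 92), (np.float64(-0.17), 88)]
8.77 [(np.float64(-0.16), 85), (np.float64(-0.12), 84), (np.float64(-0.12), 86), (np.float64(-0.15), 90), (np.float64(-0.13), 87)]
8.92 [(np.float64(-0.1), 84), (np.float64(-0.06), 84), (np.float64(-0.05), 88), (np.float64(-0.07), 89), (np.float64(-0.06), 89)]
9.07 [(np.float64(-0.01), 84), (np.float64(-0.03), 86), (np.float64(-0.03), 85), (np.float64(0.02), 80), (np.float64(-0.03), 83)]
9.22 [(np.float64(0.13), 79), (np.float64(0.05), 78), (np.float64(0.05), 77), (np.float64(0.14), 77), (np.float64(0.11), 77)]
9.37 [(np.float64(0.18), 80), (np.float64(0.16), 74), (np.float64(0.16), 77), (np.float64(0.19), 76), (np.float64(0.16), 78)]
9.52 [(np.float64(0.19), 80), (np.float64(0.17), 74), (np.float64(0.18), 76), (np.float64(0.21), 76), (np.float64(0.18), 77)]
9.67 [(np.float64(0.17), 80), (np.float64(0.15), 74), (np.float64(0.15), 76), (np.float64(0.18), 76), (np.float64(0.15), 78)]
9.82 [(np.float64(0.11), 79), (np.float64(0.03), 79), (np.float64(0.03), 78), (np.float64(0.13), 77), (np.float64(0.09), 77)]
```

View pics/ov.png

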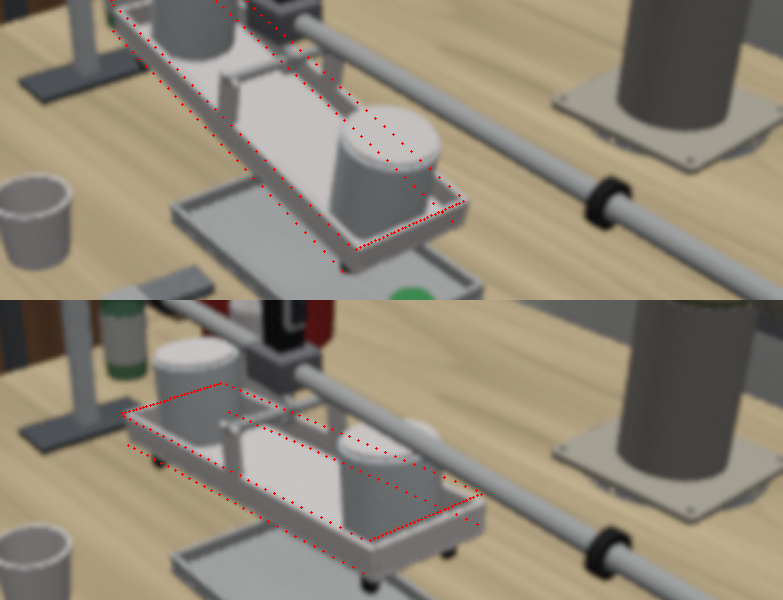

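```bash
cat > fit.py <<'E'
import pickle,sys
from edge import *
from scipy.optimize import least_squares
def thetas(F,bar,offs=([0,0,0],[0,.005,0],[0,-.005,0],[.003,0,.003])):
    rng=np.arange(-.35,.351,.01);A=[]
    for t,d in F:
        f=210/np.tan(np.radians(d["vfov"]/2));c=(d,np.array([[f,0,d["cx"]],[0,f,d["cy"]],[0,0,1]]))
        g=cv2.GaussianBlur(cv2.cvtColor(d["image"],cv2.COLOR_RGB2GRAY),(0,0),1.5).astype(np.float32)
        m=np.minimum(np.hypot(cv2.Sobel(g,5,1,0),cv2.Sobel(g,5,0,1)),120)
        r=[]
        for off in offs:
            sc=np.array([map_coordinates(m,proj(c,caddy(th,bar+off,25))[:,::-1].T,order=1).mean() for th in rng])
            i=int(np.clip(sc.argmax(),1,len(rng)-2));r.append(rng[i]+.005*(sc[i-1]-sc[i+1])/(sc[i-1]-2*sc[i]+sc[i+1]))
        A.append(np.median(r))
    return np.array([t for t,_ in F]),np.array(A)
def fitw(T,A,t1,w=None):
    f=lambda p:p[0]*np.cos((w or p[3])*(T-t1))+p[1]*np.sin((w or p[3])*(T-t1))+p[2]-A
    best=min((least_squares(f,[a,b,0,2.99],loss="soft_l1",f_scale=.01) for a,b in((.15,-.1),(-.1,.1),(.01,.01))),key=lambda r:r.cost)
    return best.x,np.std(f(best.x))
E
python3 - <<'E'
from fit import *
F,s=pickle.load(open("F1.pkl","rb"));bar=np.r_[s["tool_pos"][:2],.2]
T,A=thetas(F,bar);print(A.round(3).tolist())
T0=7.2667+.05*np.arange(24);A0=np.array([0.107, 0.132, 0.149, 0.167, 0.181, 0.191, 0.197, 0.197, 0.193, 0.183, 0.169, 0.152, 0.133, 0.111, 0.085, -0.007, -0.034, -0.059, -0.094, -0.12, -0.088, -0.163, -0.18, -0.194])
for w in(None,2.986): print(fitw(T,A,9.9667,w),fitw(np.r_[T0[2:],T],np.r_[A0[2:],A],9.9667,w))
E
```

```text
[-0.178, -0.183, -0.184, -0.18, -0.17, -0.157, -0.138, -0.116, -0.092, -0.068, -0.043, -0.04, -0.024, 0.001, 0.031, 0.092, 0.139, 0.155, 0.17, 0.183, 0.188, 0.189, 0.185, 0.176, 0.16, 0.145, 0.134, 0.079, 0.014, -0.015]
(array([-9.04960365e-03, -1.84642012e-01,  2.01583316e-03,  3.44590242e+00]), np.float64(0.019240319522754987)) (array([ 0.00499066, -0.19463422, -0.00348313,  3.28396077]), np.float64(0.021583643824294233))
(array([ 0.05438611, -0.1786171 , -0.01110582,  2.99      ]), np.float64(0.027404786884560765)) (array([ 7.78932298e-02, -1.71729843e-01,  2.32319432e-03,  2.99000000e+00]), np.float64(0.03444119395243392))
```

```bash
cat > planB.py <<'E'
import numpy as np,sys
from scipy.optimize import lsq_linear
dt=1/12
def plan(y0,target,states,N,lag=.05,reg=1.0,Ws=None):
    """states: list of (w,th,om/w,weight). linear LSQ on row steps s (m)."""
    rows=[];rhs=[];te=N*dt
    # step s_k => velocity s_k/dt during row k; impulses dv at row starts (delayed by lag)
    D=(np.eye(N+1,N)-np.eye(N+1,N,-1))/dt  # dv at times 0..N
    tk=np.arange(N+1)*dt+lag
    for w,a,b,wt in states:
        k=w*w/9.81
        # phasor z=th - i om/w ; impulse dv gives om -= k dv ; rotate exp(i w (T-t))
        T=te+.3
        z0=(a-1j*b)*np.exp(1j*w*T)
        C=(1j*k/w)*np.exp(1j*w*(T-tk))
        v=C@D
        rows+= [wt*v.real/.01,wt*v.imag/.01];rhs+=[-wt*z0.real/.01,-wt*z0.imag/.01]
    rows.append(np.ones(N)/.0003);rhs.append((target-y0)/.0003)
    A=np.vstack([np.array(rows),D*dt/.006*reg]);b=np.r_[rhs,np.zeros(N+1)]
    s=lsq_linear(A,b,(-.028,.028)).x
    P=np.round(y0+np.cumsum(s)-y0,3);P[-1]=round(target-y0,3)
    return np.diff(np.r_[0,P]),P
def check(y0,s,w,a,b,lag=.05):
    N=len(s);dv=np.diff(np.r_[0,s,0])/dt;k=w*w/9.81;m=0
    for t in np.arange(0,N*dt+.5,.02):
        z=(a-1j*b)*np.exp(1j*w*t)+sum(1j*k/w*d*np.exp(1j*w*(t-tt-lag)) for tt,d in zip(np.arange(N+1)*dt,dv) if tt+lag<=t)
        m=max(m,abs(z.real))
    return abs(z),m
def show(s,y0):
    y=y0
    for i in range(0,len(s),5):
        c=np.round(np.cumsum(s[i:i+5]),3);y+=c[-1];print(c.tolist(),round(y,3))
E
python3 - <<'E'
from planB import *
y0=-.100;tg=-.039
st=[(3.25,.015,-.19,1),(3.0,.05,-.19,.5)]
for N in(30,35,40):
    s,P=plan(y0,tg,st,N);print(N,[check(y0,s,w,a,b) for w,a,b,_ in st],"ext",y0+P.min(),y0+P.max())
    if N==35: show(s,y0)
E
```

```text
30 [(np.float64(0.01389935553840042), np.float64(0.12914360418201576)), (np.float64(0.06041384487784754), np.float64(0.13361962332746674))] ext -0.232 -0.03900000000000001
35 [(np.float64(0.010522474851562937), np.float64(0.11720212363466775)), (np.float64(0.0462031451191059), np.float64(0.11712622288117475))] ext -0.279 -0.03900000000000001
[-0.007, -0.021, -0.04, -0.062, -0.086] -0.186
[-0.024, -0.046, -0.065, -0.079, -0.089] -0.275
[-0.004, -0.003, 0.003, 0.012, 0.025] -0.25
[0.015, 0.031, 0.047, 0.062, 0.077] -0.173
[0.013, 0.025, 0.036, 0.045, 0.054] -0.119
[0.009, 0.017, 0.026, 0.036, 0.045] -0.074
[0.01, 0.018, 0.026, 0.032, 0.035] -0.039
40 [(np.float64(0.010113981840517785), np.float64(0.11333878329613566)), (np.float64(0.04395519055878138), np.float64(0.11294547932561781))] ext -0.29800000000000004 -0.03900000000000001
```

```bash
cat > grab.py <<'E'
import sys,pickle
from fit import *
n=int(sys.argv[1]);F=[]
for i in range(n):
    t=manip.state()["t"];F.append((t,manip.get_image("scene")))
s=manip.state();pickle.dump((F,s),open(sys.argv[2],"wb"))
bar=np.r_[s["tool_pos"][:2] if len(sys.argv)<4 else eval(sys.argv[3]),.2]
T,A=thetas(F,bar);print("t1",s["t"],s["tool_pos"],A.round(3).tolist())
pickle.dump((T,A),open(sys.argv[2]+".fit","wb"))
for w in(None,3.0,3.2): p,e=fitw(T,A,s["t"],w);print(w or p[3],p[:3].round(3),"amp",np.hypot(*p[:2]).round(3),"rms",e.round(4))
E
python3 grab.py 20 F2.pkl
python3 - <<'E'
from fit import *
F,s=pickle.load(open("F1.pkl","rb"));T,A=thetas(F,np.r_[s["tool_pos"][:2],.2]);T2,A2=pickle.load(open("F2.pkl.fit","rb"))
T=np.r_[T,T2];A=np.r_[A,A2];t1=T[-1]+.05
for w in(None,3.0,3.1,3.2,3.3):print(w,fitw(T,A,t1,w))
E
```

```text
t1 10.9667 [ 0.53252033 -0.1001062   0.29186327] [-0.029, -0.035, -0.057, -0.08, -0.104, -0.127, -0.147, -0.162, -0.172, -0.179, -0.18, -0.176, -0.166, -0.154, -0.136, -0.114, -0.092, -0.068, -0.044, -0.042]
5.269272941168131 [ 0.076  0.036 -0.098] amp 0.084 rms 0.0031
3.0 [-0.005  0.19   0.014] amp 0.19 rms 0.0079
3.2 [ 0.013  0.17  -0.006] amp 0.17 rms 0.0075
None (array([ 2.48114363e-02,  1.80908883e-01, -5.40672905e-04,  3.32253164e+00]), np.float64(0.017602446658577478))
3.0 (array([-0.04890071,  0.17649813, -0.01226672,  2.99      ]), np.float64(0.033153771339296555))
3.1 (array([-0.02405639,  0.18136024, -0.00695354,  2.99      ]), np.float64(0.02676210409712781))
3.2 (array([-2.11724282e-03,  1.82797194e-01, -3.56008381e-03,  2.99000000e+00]), np.float64(0.02126510003208044))
3.3 (array([ 2.02968094e-02,  1.81471067e-01, -8.41633554e-04,  2.99000000e+00]), np.float64(0.017897353325983512))
```

```bash
python3 - <<'E'
from planB import *
y0=-.100;tg=-.039
st=[(3.3,.02,.18,1),(3.2,.02,.18,.5)]
for N in(20,25,30,35):
    s,P=plan(y0,tg,st,N);print(N,[check(y0,s,w,a,b) for w,a,b,_ in st],"ext",y0+P.min(),y0+P.max())
    if N in(25,30): show(s,y0)
E
```

```text
20 [(np.float64(0.0027495230420682168), np.float64(0.13200095007261953)), (np.float64(0.01525809800648915), np.float64(0.13242736630765653))] ext -0.094 0.032
25 [(np.float64(0.0035025521676547962), np.float64(0.13018754398885302)), (np.float64(0.014573185338055248), np.float64(0.1307779173516539))] ext -0.094 0.031
[0.006, 0.018, 0.033, 0.05, 0.068] -0.032
[0.018, 0.034, 0.047, 0.056, 0.062] 0.03
[0.001, -0.001, -0.006, -0.014, -0.024] 0.006
[-0.01, -0.021, -0.03, -0.038, -0.043] -0.037
[-0.003, -0.005, -0.004, -0.003, -0.002] -0.039
30 [(np.float64(0.004035804662195491), np.float64(0.14203988252883626)), (np.float64(0.018089710957781006), np.float64(0.14233167865526297))] ext -0.096 0.002999999999999989
[0.004, 0.013, 0.024, 0.037, 0.051] -0.049
[0.014, 0.027, 0.037, 0.045, 0.05] 0.001
[0.002, 0.0, -0.005, -0.012, -0.021] -0.02
[-0.01, -0.02, -0.029, -0.038, -0.044] -0.064
[-0.004, -0.006, -0.006, -0.003, 0.001] -0.063
[0.006, 0.012, 0.017, 0.021, 0.024] -0.039
35 [(np.float64(0.004937652898380924), np.float64(0.1508969706153418)), (np.float64(0.020819643235271898), np.float64(0.15127640418123695))] ext -0.10800000000000001 -0.031
```

```bash

python3 -m pendant '[[[0.006,0.0003,0,0,0,0,1],[0.018,0.0006,0,0,0,0,1],[0.033,0.0009,0,0,0,0,1],[0.050,0.0012,0,0,0,0,1],[0.068,0.0015,0,0,0,0,1]]]' | head -2
python3 -m pendant '[[[0.018,0,0,0,0,0,1],[0.034,0,0,0,0,0,1],[0.047,0,0,0,0,0,1],[0.056,0,0,0,0,0,1],[0.062,0,0,0,0,0,1]]]' | head -2
python3 -m pendant '[[[0.001,0,0,0,0,0,1],[-0.001,0,0,0,0,0,1],[-0.006,0,0,0,0,0,1],[-0.014,0,0,0,0,0,1],[-0.024,0,0,0,0,0,1]]]' | head -2
python3 -m pendant '[[[-0.010,0,0,0,0,0,1],[-0.021,0,0,0,0,0,1],[-0.030,0,0,0,0,0,1],[-0.038,0,0,0,0,0,1],[-0.043,0,0,0,0,0,1]]]' | head -2
python3 -m pendant '[[[-0.003,0,0,0,0,0,1],[-0.005,0,0,0,0,0,1],[-0.004,0,0,0,0,0,1],[-0.003,0,0,0,0,0,1],[-0.002,0,0,0,0,0,1]]]'
python3 grab.py 24 F3.pkl
```

```text
t: 11.38
tool_pos: [0.5364, -0.0321, 0.2918]
t: 11.8
tool_pos: [0.54, 0.0307, 0.2918]
t: 12.22
tool_pos: [0.5386, 0.0066, 0.2918]
t: 12.63
tool_pos: [0.5361, -0.0375, 0.2918]
t: 13.05
tool_pos: [0.536, -0.0393, 0.2918]
tool_rot: [-179.5, 0.3, 86.6]
wrist_force: [-2.5, -1.1, 5.6]
opening: 0.344
t1 14.25 [ 0.53599526 -0.03912516  0.29182698] [-0.027, -0.027, -0.025, -0.022, -0.039, -0.036, -0.033, -0.029, -0.025, -0.021, -0.018, -0.015, -0.012, -0.009, -0.006, -0.005, -0.004, -0.004, -0.004, -0.005, -0.006, -0.008, -0.011, -0.015]
4.8756298364232205 [-0.002 -0.014 -0.017] amp 0.014 rms 0.0029
3.0 [ 0.011 -0.009 -0.019] amp 0.014 rms 0.0049
3.2 [ 0.01  -0.009 -0.019] amp 0.013 rms 0.0047
```

```bash
python3 - <<'E'
from planB import *
y0=-.039
st=[(3.3,.007,-.012,1),(3.2,.007,-.012,.5)]
for N in(10,15,20):
    s,P=plan(y0,y0,st,N,reg=.1);print(N,[check(y0,s,w,a,b) for w,a,b,_ in st],P.min(),P.max());show(s,y0)
E
```

```text
10 [(np.float64(0.0004536301669503139), np.float64(0.019597753692421453)), (np.float64(0.0018033578997064298), np.float64(0.018537633643262084))] -0.007 0.014
[0.006, 0.012, 0.014, 0.011, 0.005] -0.034
[-0.007, -0.012, -0.012, -0.009, -0.005] -0.039
15 [(np.float64(0.0003289164088856155), np.float64(0.014492542352035573)), (np.float64(0.001900315956074122), np.float64(0.014034143408168397))] -0.007 0.006
[0.002, 0.004, 0.006, 0.006, 0.005] -0.034
[-0.002, -0.005, -0.008, -0.01, -0.012] -0.046
[0.0, 0.001, 0.003, 0.005, 0.007] -0.039
20 [(np.float64(0.0006515036447363715), np.float64(0.01215173223208615)), (np.float64(0.0011150060138220429), np.float64(0.011986769675626393))] -0.007 0.002
[0.001, 0.001, 0.002, 0.001, 0.001] -0.038
[-0.001, -0.003, -0.004, -0.006, -0.007] -0.045
[0.0, -0.001, -0.001, 0.0, 0.0] -0.045
[0.001, 0.002, 0.004, 0.005, 0.006] -0.039
```

```bash

python3 -m pendant '[[[0.001,0,0,0,0,0,1],[0.001,0,0,0,0,0,1],[0.002,0,0,0,0,0,1],[0.001,0,0,0,0,0,1],[0.001,0,0,0,0,0,1]]]' | head -2
python3 -m pendant '[[[-0.001,0,0,0,0,0,1],[-0.003,0,0,0,0,0,1],[-0.004,0,0,0,0,0,1],[-0.006,0,0,0,0,0,1],[-0.007,0,0,0,0,0,1]]]' | head -2
python3 -m pendant '[[[0,0,0,0,0,0,1],[-0.001,0,0,0,0,0,1],[-0.001,0,0,0,0,0,1],[0,0,0,0,0,0,1],[0,0,0,0,0,0,1]]]' | head -2
python3 -m pendant '[[[0.001,0,0,0,0,0,1],[0.002,0,0,0,0,0,1],[0.004,0,0,0,0,0,1],[0.005,0,0,0,0,0,1],[0.006,0,0,0,0,0,1]]]' | head -2
python3 grab.py 24 F4.pkl
python3 - <<'E'
import pickle,cv2
F,s=pickle.load(open("F1.pkl","rb"))
cv2.imwrite("pics/tray.png",cv2.resize(F[21][1]["image"][200:280,200:330,::-1],None,fx=6,fy=6,interpolation=cv2.INTER_CUBIC))
E
```

```text
t: 14.67
tool_pos: [0.5361, -0.0379, 0.2918]
t: 15.08
tool_pos: [0.5357, -0.0449, 0.2918]
t: 15.5
tool_pos: [0.5357, -0.0451, 0.2918]
t: 15.92
tool_pos: [0.536, -0.0392, 0.2918]
t1 17.1167 [ 0.53601263 -0.03905101  0.29183353] [-0.018, -0.02, -0.02, -0.021, -0.022, -0.024, -0.025, -0.027, -0.029, -0.03, -0.031, -0.033, -0.034, -0.035, -0.016, -0.036, -0.036, -0.036, -0.036, -0.035, -0.035, -0.034, -0.032, -0.031]
2.791840376889991 [-0.006  0.008 -0.025] amp 0.01 rms 0.0037
3.0 [-0.004  0.008 -0.026] amp 0.009 rms 0.0037
3.2 [-0.004  0.008 -0.026] amp 0.009 rms 0.0037
```

View pics/tray.png

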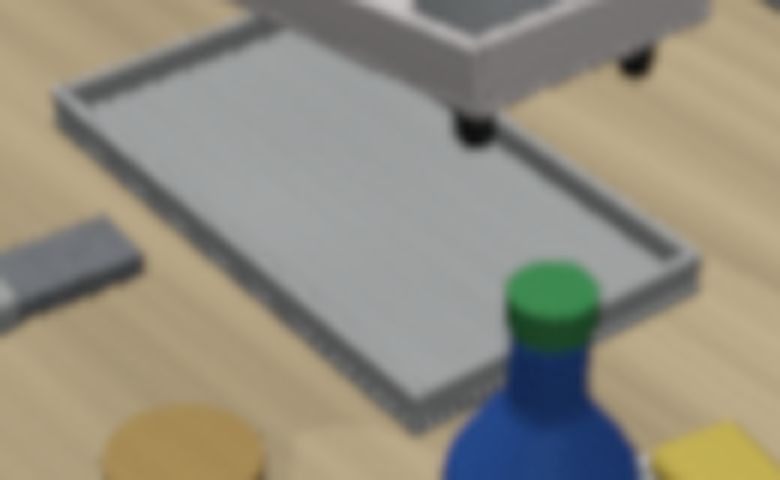

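```bash
python3 - <<'E'
from h import *
import pickle
F,s=pickle.load(open("F1.pkl","rb"));d=F[0][1];f=210/np.tan(np.radians(d["vfov"]/2));c=(d,np.array([[f,0,d["cx"]],[0,f,d["cy"]],[0,0,1]]))
L,Fr,R=[plane(c,(200+u/6,200+v/6),.024) for u,v in((57,95),(417,403),(700,258))]
print(L,Fr,R,"mid",(L+R)/2,np.linalg.norm(L-Fr),np.linalg.norm(R-Fr))
E
```

```text
[ 0.61268875 -0.1812324   0.024     ] [0.63117493 0.11190379 0.024     ] [0.46447325 0.12003957 0.024     ] mid [ 0.538581   -0.03059642  0.024     ] 0.2937185173836476 0.16690008970753042
```

```bash

python3 -m pendant '[[[0,0,0,0,0,0,-1],[0,0,0,0,0,0,-1],[0,0,0,0,0,0,-1],[0,0,0,0,0,0,-1],[0,0,0,0,0,0,-1]]]'
python3 -m pendant '[[[0,0,0,0,0,0,-1],[0,0,-0.01,0,0,0,-1],[0,0,-0.03,0,0,0,-1],[0,0,-0.06,0,0,0,-1],[0,0,-0.09,0,0,0,-1]]]'
python3 -m pendant '[[[0,0,-0.02,0,0,0,-1],[0,0,-0.02,0,0,0,-1],[0,0,-0.02,0,0,0,-1]]]'
python3 grab.py 20 F5.pkl "(.536,-.039)"
python3 - <<'E'
from h import *
c=cam("wrist");cv2.imwrite("pics/w3.png",cv2.resize(c[0]["image"][:,:,::-1],(800,600)))
s=manip.state();print(s["t"],s["tool_pos"])
print(proj(c,[[.536,-.039,.329]])/.7)
E
```

```text
t: 17.53
tool_pos: [0.5362, -0.0387, 0.2909]
tool_rot: [-179.5, 0.2, 86.6]
wrist_force: [0.3, -0.5, 0.4]
opening: 0.996
t: 17.95
tool_pos: [0.5365, -0.0382, 0.3821]
tool_rot: [-179.4, 0.2, 86.6]
wrist_force: [-0.3, -0.3, -0.4]
opening: 1.001
t: 18.2
tool_pos: [0.5379, -0.0383, 0.4036]
tool_rot: [-179.8, 0.3, 86.6]
wrist_force: [0.1, -0.6, -1.0]
opening: 1.002
t1 19.2 [ 0.53721249 -0.03824846  0.40120917] [-0.028, -0.03, -0.031, -0.033, -0.034, -0.035, -0.035, -0.036, -0.036, -0.036, -0.036, -0.035, -0.035, -0.034, -0.033, -0.031, -0.03, -0.029, -0.027, -0.026]
3.2978390575639356 [ 0.003  0.009 -0.027] amp 0.009 rms 0.0002
3.0 [ 0.001  0.011 -0.025] amp 0.011 rms 0.0002
3.2 [ 0.002  0.01  -0.026] amp 0.01 rms 0.0002
19.25 [ 0.53722358 -0.03824431  0.40123007]
[[405.45251775 318.56791366]]
```

View pics/w3.png

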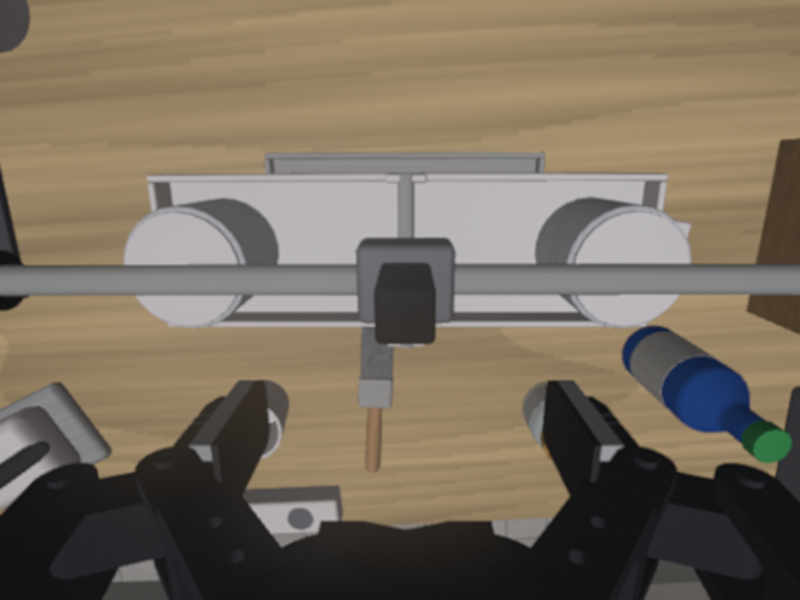

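```bash
H() { tail -5 | head -1; }
python3 -m pendant '[[[0,0,-0.02,0,0,0,-1],[0,0,-0.03,0,0,0,-1],[0,0,-0.03,0,0,0,-1],[0,0,-0.03,0,0,0,-1],[0,0,-0.03,0,0,0,-1]]]' >/dev/null
python3 -m pendant '[[[0,0,0,0,0,0,-1],[0,0,0,0,0,0,-1],[0,0,0,0,0,0,-1],[0,0,0,0,0,0,-1],[0,0,0,0,0,0,-1]]]' >/dev/null
python3 -m pendant '[[[0,0,0,0,0,0,-1],[0,0,0,0,0,0,-1],[0,0,0,0,0,0,-1],[0,0,0,0,0,0,-1],[0,0,0,0,0,0,-1]]]' >/dev/null
python3 -m pendant '[[[0,0,0,0,0,0,-1],[0,0,0,0,0,0,-1],[0,0,0,0,0,0,-1],[0,0,0,0,0,0,-1],[0,0,0,0,0,0,-1]]]' >/dev/null
python3 -m pendant '[[[0,0,0,0,0,0,-1],[0,0,0,0,0,0,-1],[0,0,0,0,0,0,-1],[0,0,0,0,0,0,-1],[0,0,0,0,0,0,-1]]]' >/dev/null
python3 -m pendant '[[[0,0,0,0,0,0,-1],[0,0,0,0,0,0,-1],[0,0,0,0,0,0,-1],[0,0,0,0,0,0,-1],[0,0,0,0,0,0,-1]]]' >/dev/null
python3 -m pendant '[[[0,0,0,0,0,0,-1],[0,0,0,0,0,0,-1],[0,0,0,0,0,0,-1],[0,0,0,0,0,0,-1],[0,0,0,0,0,0,-1]]]' >/dev/null
python3 -m pendant '[[[0,0,0,0,0,0,-1],[0,0,0,0,0,0,-1],[0,0,0,0,0,0,-1],[0,0,0,0,0,0,-1],[0,0,0,0,0,0,-1]]]' >/dev/null
python3 -m pendant '[[[0,0,0,0,0,0,-1],[0,0,0,0,0,0,-1],[0,0,0,0,0,0,-1],[0,0,0,0,0,0,-1],[0,0,0,0,0,0,-1]]]' >/dev/null
python3 -m pendant '[[[0,0,0,0,0,0,-1],[0,0,0,0,0,0,-1],[0,0,0,0,0,0,-1],[0,0,0,0,0,0,-1],[0,0,0,0,0,0,-1]]]' >/dev/null
python3 -m pendant '[[[0,0,0,0,0,0,-1],[0,0,0,0,0,0,-1],[0,0,0,0,0,0,-1],[0,0,0,0,0,0,-1],[0,0,0,0,0,0,-1]]]' >/dev/null
python3 -m pendant '[[[0,0,0,0,0,0,-1],[0,0,0,0,0,0,-1],[0,0,0,0,0,0,-1],[0,0,0,0,0,0,-1],[0,0,0,0,0,0,-1]]]' >/dev/null
python3 -m pendant '[[[0,0,0,0,0,0,-1],[0,0,0,0,0,0,-1],[0,0,0,0,0,0,-1],[0,0,0,0,0,0,-1],[0,0,0,0,0,0,-1]]]' >/dev/null
python3 -m pendant '[[[0,0,0,0,0,0,-1],[0,0,0,0,0,0,-1],[0,0,0,0,0,0,-1],[0,0,0,0,0,0,-1],[0,0,0,0,0,0,-1]]]' >/dev/null
python3 -m pendant '[[[0,0,0,0,0,0,-1],[0,0,0,0,0,0,-1],[0,0,0,0,0,0,-1],[0,0,0,0,0,0,-1],[0,0,0,0,0,0,-1]]]'
python3 grab.py 30 F6.pkl "(.536,-.039)"
python3 - <<'E'
import pickle,cv2
F,s=pickle.load(open("F6.pkl","rb"))
cv2.imwrite("pics/fin.png",cv2.resize(F[-1][1]["image"][:,:,::-1],(800,600)))
E
```

```text
t: 25.5
tool_pos: [0.5375, -0.0381, 0.4312]
tool_rot: [-179.5, 0.2, 86.6]
wrist_force: [-0.2, -0.8, -0.3]
opening: 1.002
t1 27.0 [ 0.5374503  -0.0380997   0.43117229] [-0.021, -0.022, -0.023, -0.024, -0.025, -0.027, -0.028, -0.03, -0.03, -0.032, -0.033, -0.034, -0.035, -0.035, -0.035, -0.016, -0.035, -0.035, -0.034, -0.033, -0.032, -0.031, -0.03, -0.028, -0.027, -0.026, -0.024, -0.023, -0.022, -0.021]
2.5985238909569772 [ 0.004  0.009 -0.024] amp 0.01 rms 0.0033
3.0 [ 0.006  0.006 -0.026] amp 0.009 rms 0.0034
3.2 [ 0.006  0.005 -0.026] amp 0.008 rms 0.0034
```

View pics/fin.png

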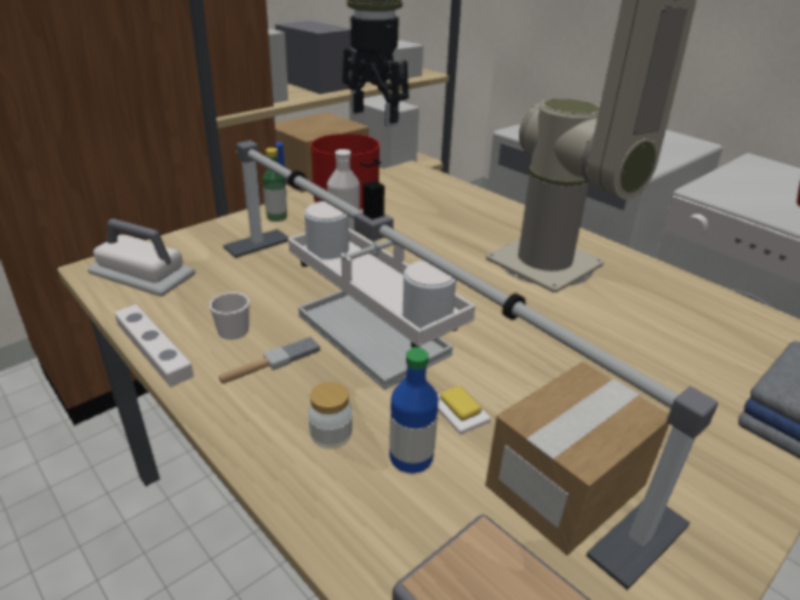

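```bash
python3 -c "
from plant import manip;print(manip.job_done())"
```

```text
the job is handed in; nothing more can be done
None
```

The caddy is off the carton and hanging over the middle of the drip tray, with the grip released. I handed the job in at t = 27.0 s of the 54 s allowed, with the gripper about 10 cm clear above the grip.

**What I did:** I took the carriage grip from above and drew the caddy off the carton at about 0.17–0.24 m/s. I let it swing at the tray's far end while I measured it with the camera, then damped it with two timed carriage moves. The swing went from about 0.28 rad at the start to 0.19, then 0.014, then about 0.009 rad.

**Last checks:**
- **Stillness:** Over 9 s passed between release and hand-in. The two swing measurements in that time showed about 0.01 rad and then 0.008–0.01 rad.
- **Centring:** The last wrist view had the carriage within about 1 mm of the tray's middle. The scene camera on its own put the tray's middle about 8 mm further towards the carton, but it had also read the grip's position about 6 mm too far that way.
- **Surroundings:** In the last scene view the carton and the other objects stood where they had at the start.

**What disagreed:**
- **Level:** The scene camera's edge fit showed an average tilt of about −0.025 rad, while the wrist view suggested about +0.014 rad. I took both as measurement error around level and did not settle it further.
- **Swing period:** The caddy swung with a period of about 1.9 s rather than the stated 2.1 s, so I used the measured value for the damping.
- **Side force:** The wrist showed about 10 N of sideways force during the pull, because my line was slightly off the rail. I corrected for it before the final stop.

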